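# Kit the parts of a stripped control head

## Robot

A 7-joint arm with a two-finger parallel gripper is mounted at the origin on the work surface. World frame = base frame: x ahead of the robot, y to its left, z up, the work surface at z = 0. Lengths are in m, angles in rad, forces in N, time in s.
With the tool pointing down it reaches from about 0.425 to 0.95 m from the base axis. Payload 4.7 kg.
Tool frame: the origin (TCP) lies midway between the tips of the shut fingers; the grasp point (between the pads) lies 19 mm behind it; z points along the fingers, y is the line along which they close (so a half turn about z gives the same grasp; the last joint's range is limited). The gripper opens to 87 mm and grips with 3 to 60 N. Pads are 19 mm wide; open, the fingers measure 117 mm over their backs; the gripper's body (75 mm by 190 mm) begins 51 mm behind the grasp point.
Start: joints at [1.242, 0.469, -0.049, 1.532, 0.024, 1.141, -0.082], TCP at [0.199, -0.645, 0.223] pointing down, gripper open.
Joint ranges: [-2.59, 2.59], [-0.33, 1.99], [-1.39, 1.29], [0.1, 2.45], [-1.04, 4.18], [0.21, 1.99], [-2.66, 2.66]. Speed limits (rad/s): [2.57, 2.57, 3.14, 3.14, 3.14, 3.14, 3.14].

## Interface

Orientations are given as a rotation vector (axis times angle).
In Python, from plant import * gives the robot as it stands.
- The arm moves only by the shell command python3 -m pendant 'ROWS' [FORCE]. ROWS is JSON, a list that holds one entry, the list of rows, each a list of 7 numbers: the opening, from 0 (shut) to 1 (fully open), then the shift along the tool's x, y, z each as a share of 250 mm, from -1 to 1, then the turn, a rotation vector about the tool's x, y, z each as a share of 0.12 rad, from -1 to 1. A call has 1 to 12 rows; each row shifts and turns the commanded pose from where the row before left it, along the tool's axes as they then stand; what a row does not reach is not made up. A row lasts 1/12 s, in which the tool goes at most 41.7 mm and 7.16 degrees, less where a joint would pass 70% of its speed; a pose out of reach is approached as far as the arm can. A call with a number of a shift or a turn outside -1 to 1 is refused whole. A call with a gripper value outside its range is refused whole. The fingers move at their own pace and stop on an object; FORCE is the grip in N (left out, the last holds). Time passes only in rows, so rows that do not move let the fingers close. It gives the time, the measured TCP pose, the force, the opening and the grip force at its end, in the units of the state.
- state(): the state, without advancing time (a new reading comes with each control period).
- read_camera(name): name is "side" or "top" or "wrist"; returns a dict with "image" (384x512x3 uint8, blue, green, red), "fx", "fy", "cx", "cy" (pixels), "k1" (the pictures are not rectified: a ray, as slopes to the right and down, at radius r is drawn at 1 + k1 r^2 times it, then the intrinsics apply), "origin" and "attitude" of the camera in the world. Camera axes: x right, y up, looking along -z (the intrinsics and any distortion apply to the point x, -y, -z); pixel columns grow to the right and rows downward; lengths in m; the calibration is good to about 2 mm. A picture is of the moment at which its call begins. There is no depth.
- hand_in(): hands the job in; it is judged then, once.
The state is a dict: "clock": time; "qpos": joint angles; "dq": joint speeds; "effort": joint torques, N m; "position": TCP position; "tcp_rot": TCP orientation; "contact_force": force on the tool from outside, world axes, zero at the start; "ft_torque": the same for the moment, N m; "finger_gap": finger opening in m; "grip_force": force on a finger pad.
Only numpy, scipy, OpenCV 4.12 (cv2) and the standard library are available. Lean on these libraries where they do the work, as an engineer would, in place of code of your own. Each camera call takes 0.05 s, during which the arm holds its last target. There are 200 camera calls.

## Task

Gather the four parts of the stripped endoscope control head into the service tray, each in its own compartment: the round-flanged spindle in the round cup, the ring over the post, the motor can in the square box and the two-port valve block in the oblong box. Set each down upright and flat on its compartment's floor, not dropped from a height. The square-flanged spindle and the one-port block belong to another instrument: leave them standing where they are.

Things in the scene. Friction and masses are not known exactly. Their poses are not given: they have to be found in the camera images.
- spindle: Steel spindle with a ROUND flange: flange 44 mm across and 8 mm thick lying flat, a plain stem 12 mm across rising from its middle to 42 mm above the underside (a collar 18 mm across on the lowest 3 mm of the stem). Wanted. Origin at the centre of its underside, z up. Stands on the blue-grey rubber mat (top 2 mm above the bench). About 0.13 kg.
- ring: Aluminium ring lying flat: outside 50 mm, bore 32 mm, 16 mm high. Wanted. Origin at the centre of its underside, z up. Stands on the blue-grey rubber mat (top 2 mm above the bench). About 0.05 kg.
- motor: Steel motor can standing upright: plain cylinder 30 mm across and 36 mm high, with a small boss 10 mm across and 3 mm high on top. Wanted. Origin at the centre of its underside, z up. Stands on the blue-grey rubber mat (top 2 mm above the bench). About 0.09 kg.
- valve: Aluminium valve block with TWO ports: block 50 mm long (its x) by 24 mm wide (its y) by 28 mm high, with two upright tubular ports 10 mm across and 8 mm high on top, 14 mm either side of the middle along x. Wanted. Origin at the centre of its underside, z up. Stands on the blue-grey rubber mat (top 2 mm above the bench). About 0.085 kg.
- square_spindle: Look-alike, not wanted: the same spindle with a SQUARE flange, 42 x 42 x 8 mm, stem 12 mm across to 42 mm height. Origin at the centre of its underside, z up. Stands on the blue-grey rubber mat (top 2 mm above the bench).
- single_valve: Look-alike, not wanted: the same 50 x 24 x 28 mm block with only ONE port, 10 mm across and 8 mm high, in the middle of its top; x along its length. Origin at the centre of its underside, z up. Stands on the blue-grey rubber mat (top 2 mm above the bench).
- cup: Round cup: inside 70 mm across, wall 3 mm, rim 12 mm above its underside, inner floor 3 mm above its underside. One of the four fixed white compartments inside the grey service tray, beside the mat, whose floor is 4 mm above the bench; in the tray they stand 2 x 2 at a pitch of 100 mm, in any arrangement, all turned as the tray is. The tray's own rim is 12 mm above the bench. Origin at the centre of its underside, z up.
- post: Post: a white plate 76 x 76 x 3 mm with an upright pin 10 mm across in its middle, rising 22 mm above the plate (25 mm above the underside). One of the four fixed white compartments inside the grey service tray, beside the mat, whose floor is 4 mm above the bench; in the tray they stand 2 x 2 at a pitch of 100 mm, in any arrangement, all turned as the tray is. The tray's own rim is 12 mm above the bench. Origin at the centre of its underside, z up.
- box: Square box: inside 60 x 60 mm, wall 3 mm, rim 12 mm above its underside, inner floor 3 mm above its underside. One of the four fixed white compartments inside the grey service tray, beside the mat, whose floor is 4 mm above the bench; in the tray they stand 2 x 2 at a pitch of 100 mm, in any arrangement, all turned as the tray is. The tray's own rim is 12 mm above the bench. Origin at the centre of its underside, z up.
- trough: Oblong box: inside 78 mm long (its x) by 44 mm wide (its y), wall 3 mm, rim 12 mm above its underside, inner floor 3 mm above its underside. One of the four fixed white compartments inside the grey service tray, beside the mat, whose floor is 4 mm above the bench; in the tray they stand 2 x 2 at a pitch of 100 mm, in any arrangement, all turned as the tray is. The tray's own rim is 12 mm above the bench. Origin at the centre of its underside, z up.
Not all that is in view belongs to the job. Leave any yellow look-alike of the ring alone.

How it is judged:
By the outcome, as a careful person would: the job done as asked, in the order asked, and still so for the second after the job is handed in, with the robot touching nothing.
It also fails if it takes over 99 s, if anything falls off the work surface, if the arm or the gripper's body presses on something with over 40 N, if the wrist force passes 120 N, or if a joint passes its speed limit or range.

## Working session

There is one attempt and no reset: what is moved stays moved. The work goes in short steps, Python scripts to look and compute and a shell command to move; the robot and the scene stay as the last step left them, time stands still between calls to the robot, and variables do not carry over. Pictures are saved under pics/ and viewed, at most 14 in all, crops included, and the job is handed in when it is done.

```bash
ls; mkdir -p pics
python3 - <<'E'
from plant import *
import cv2
s=state(); print({k:s[k] for k in("clock","position","tcp_rot","finger_gap")})
for n in("top","side"):
    c=read_camera(n); cv2.imwrite(f"pics/{n}0.png",cv2.resize(c["image"],(800,600),interpolation=cv2.INTER_CUBIC)); cv2.imwrite(f"raw_{n}.png",c["image"])
    print({k:c[k] for k in c if k!="image"})
E
```

```text
pics
{'clock': 0.0, 'position': array([ 0.19920186, -0.64432131,  0.22149382]), 'tcp_rot': array([-3.10448929e+00, -4.68966969e-01,  5.48669341e-04]), 'finger_gap': 0.08691340969791538}
{'fx': 497.557953476699, 'fy': 497.557953476699, 'cx': 259.7228311913777, 'cy': 200.8776113014356, 'k1': -0.19349153596007734, 'origin': array([ 0.42490769, -0.0390227 ,  1.14067745]), 'attitude': array([ 0.05225782, -0.07316875, -1.54756984])}
{'fx': 361.32190083033873, 'fy': 361.32190083033873, 'cx': 246.68045338805797, 'cy': 191.14686145970288, 'k1': -0.027231281825443522, 'origin': array([ 0.49110161, -0.66581263,  0.58271831]), 'attitude': array([ 0.85722634,  0.00304669, -0.02817272])}
```

View pics/top0.png

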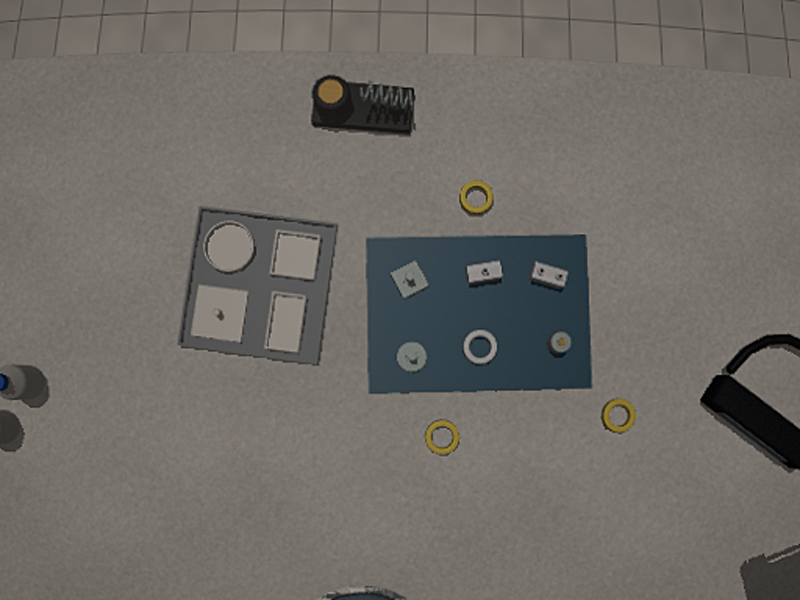

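View pics/side0.png

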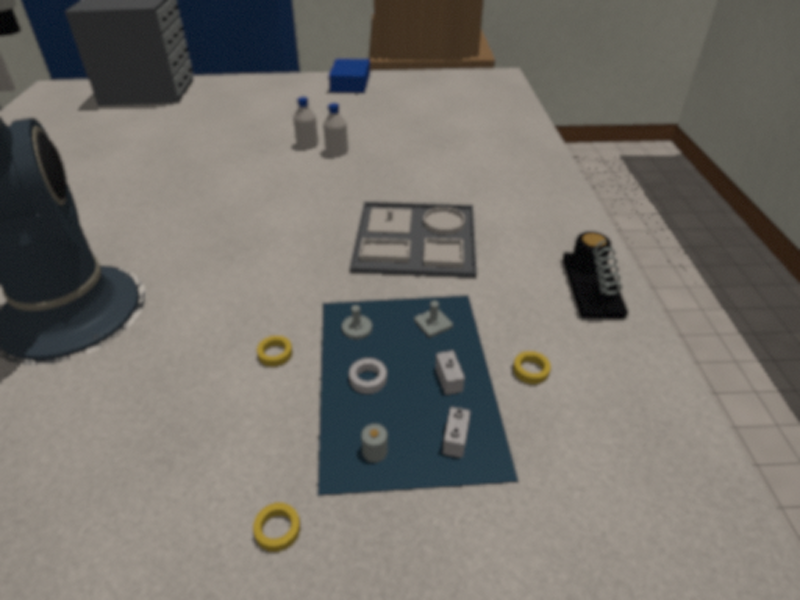

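The top view (800x600) shows the round spindle at (411,357), ring (480,347), motor (560,343), two-port block (549,274), one-port block (485,272) and square spindle (409,279). The tray holds the cup (229,247), box (296,255), post (218,313) and trough (287,322). The side view agrees with this. The yellow rings are off the mat.

```bash
cat > h.py <<'E'
import numpy as np, cv2
from scipy.spatial.transform import Rotation as R
def ray(c,uv):
    K=np.array([[c["fx"],0,c["cx"]],[0,c["fy"],c["cy"]],[0,0,1]])
    p=cv2.undistortPoints(np.array(uv,float).reshape(-1,1,2),K,np.array([c["k1"],0,0,0,0.])).reshape(-1,2)
    d=np.c_[p[:,0],-p[:,1],-np.ones(len(p))]
    return R.from_rotvec(c["attitude"]).apply(d)
def plane(c,uv,z):
    d=ray(c,uv); o=np.array(c["origin"]); return o+d*((z-o[2])/d[:,2])[:,None]
def project(c,P):
    q=R.from_rotvec(c["attitude"]).inv().apply(np.atleast_2d(P)-c["origin"])
    x=-q[:,0]/q[:,2]; y=q[:,1]/q[:,2]; f=1+c["k1"]*(x*x+y*y)
    return np.c_[c["cx"]+c["fx"]*x*f, c["cy"]+c["fy"]*y*f]
E
python3 - <<'E'
from plant import *
from h import *
c=read_camera("top"); im=c["image"]; g=im.max(2)
cv2.imwrite("pics/crop.png",cv2.resize(im[120:265,110:385],(800,422),interpolation=cv2.INTER_CUBIC))
seeds=dict(spindle=(411,357,.006),ring=(480,347,.018),motor=(560,343,.03),valve=(549,274,.024),sq=(409,279,.006),single=(485,272,.024),cup=(229,247,.016),post=(230,330,.007),box=(296,255,.014),trough=(287,322,.014))
hsv=cv2.cvtColor(im,cv2.COLOR_BGR2HSV)
b=im.astype(int)
print("samples",[im[int(s[1]*.64),int(s[0]*.64)].tolist() for s in seeds.values()], im[int(310*.64),int(450*.64)], im[int(280*.64),int(260*.64)])
on=((b[:,:,2]>85)).astype(np.uint8)
for k,(u,v,z) in seeds.items():
    u,v=u*.64,v*.64
    th=on if k not in("spindle","sq") else on
    cs,_=cv2.findContours(on,cv2.RETR_EXTERNAL,cv2.CHAIN_APPROX_NONE)
    if k in("cup","post","box","trough"): cs,_=cv2.findContours(((g>120)).astype(np.uint8),cv2.RETR_EXTERNAL,cv2.CHAIN_APPROX_NONE)
    cs=[q for q in cs if 15<len(q)<400]
    q=min(cs,key=lambda q:np.hypot(*(q.reshape(-1,2).mean(0)-[u,v])))
    W=plane(c,q.reshape(-1,2),z)[:,:2]
    r=cv2.minAreaRect((W*1000).astype(np.float32)); e=cv2.minEnclosingCircle((W*1000).astype(np.float32))
    print(k,np.round(r[0],1),np.round(r[1],1),round(r[2],1),"circ",np.round(e[0],1),round(e[1],1),"dist",round(float(np.hypot(*(np.array(r[0])))),0))
w=read_camera("wrist"); print({k:w[k] for k in w if k!="image"})
E
```

```text
samples [[121, 126, 121], [73, 63, 48], [44, 93, 125], [129, 131, 135], [108, 113, 108], [122, 123, 127], [129, 136, 142], [128, 135, 142], [131, 138, 145], [130, 138, 143]] [74 66 50] [88 88 88]
spindle [ 431.4 -632.3] [142.5  91.2] 55.5 circ [ 409.1 -616.7] 73.4 dist 765.0
ring [ 431.4 -626. ] [141.   90.3] 55.5 circ [ 409.3 -610.6] 72.6 dist 760.0
motor [ 431.3 -619.7] [139.5  89.3] 55.5 circ [ 409.4 -604.5] 71.8 dist 755.0
valve [ 431.3 -622.9] [140.2  89.8] 55.5 circ [ 409.4 -607.5] 72.2 dist 758.0
sq [ 431.4 -632.3] [142.5  91.2] 55.5 circ [ 409.1 -616.7] 73.4 dist 765.0
single [ 431.3 -622.9] [140.2  89.8] 55.5 circ [ 409.4 -607.5] 72.2 dist 758.0
cup [499.3 341.4] [17.6 33. ] 41.3 circ [499.7 341.8] 16.6 dist 605.0
post [470.3 330. ] [20.7  6.9] 54.4 circ [470.9 329.5] 10.4 dist 575.0
box [850.9  69.6] [33.  33.3] 2.2 circ [851.7  69.4] 18.1 dist 854.0
trough [470.1 327.7] [20.6  6.9] 54.4 circ [470.6 327.3] 10.3 dist 573.0
{'fx': 298.549982973917, 'fy': 298.549982973917, 'cx': 254.8906925102891, 'cy': 190.51227659079174, 'k1': -0.06947576009060985, 'origin': array([ 0.27175254, -0.62211659,  0.38418124]), 'attitude': array([-0.24122523,  0.18066972, -1.26272238])}
```

View pics/crop.png

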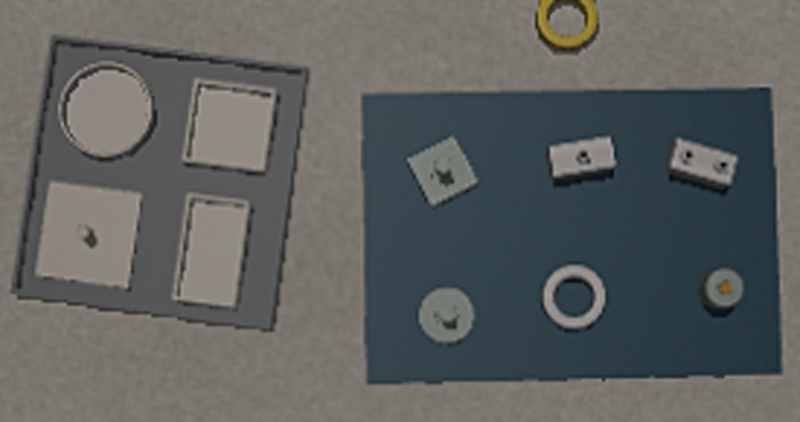

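The crop confirms the targets:
- **Spindles:** round flange at crop (446,315), square at (442,170). I want the round one.
- **Blocks:** two ports at (703,163), one port at (582,160). I want the two-port one.

Next I'll segment inside the mat and tray regions only.

```bash
cat > m.py <<'E'
from plant import *
from h import *
c=read_camera("top"); im=c["image"]; b=im.astype(int)
C=lambda u,v:(u/2.909+110,v/2.909+120)
def mask(poly,m):
    P=np.zeros(im.shape[:2],np.uint8); cv2.fillPoly(P,[np.array([C(*p) for p in poly],np.int32)],1); return (P*m).astype(np.uint8)
mm=mask([(368,100),(766,95),(776,368),(372,376)],(b[:,:,2]>b[:,:,0]-8)&(b[:,:,2]>62))
tm=mask([(58,46),(298,76),(270,320),(22,290)],(b[:,:,2]-b[:,:,0]>6)&(b[:,:,2]>105))
S=dict(spindle=(446,315,.010,mm),ring=(574,297,.018,mm),motor=(722,290,.034,mm),valve=(703,163,.026,mm),sq=(442,170,.010,mm),single=(582,160,.026,mm),cup=(106,110,.012,tm),post=(88,236,.007,tm),box=(231,127,.012,tm),trough=(212,251,.012,tm))
for k,(u,v,z,m) in S.items():
    cs,_=cv2.findContours(m,cv2.RETR_EXTERNAL,cv2.CHAIN_APPROX_NONE)
    q=min([q for q in cs if cv2.contourArea(q)>60],key=lambda q:np.hypot(*(np.array(cv2.boundingRect(q)).reshape(2,2)[0]+np.array(cv2.boundingRect(q)[2:])/2-C(u,v))))
    W=(plane(c,q.reshape(-1,2),z)[:,:2]*1000).astype(np.float32)
    r=cv2.minAreaRect(W); e=cv2.minEnclosingCircle(W)
    print(k,np.round(r[0],1),np.round(r[1],1),round(r[2],1),"circ",np.round(e[0],1),round(e[1],1))
E
python3 m.py
```

```text
spindle [454.2 -61.9] [40.9 40.9] 1.3 circ [454.2 -61.9] 21.6
ring [ 470.8 -160. ] [47.6 47.8] 1.1 circ [ 470.7 -160.9] 25.0
motor [ 480.3 -274.8] [27.  27.6] 1.1 circ [ 479.7 -275.6] 14.9
valve [ 578.4 -260.3] [51.7 25.1] 74.9 circ [ 578.3 -260.8] 27.0
sq [567.6 -56.6] [42.2 41.2] 28.0 circ [567.6 -55.8] 27.9
single [ 579.7 -165. ] [24.8 49.7] 11.0 circ [ 579.1 -164.7] 26.4
cup [609.3 211.2] [68.6 73.5] 38.4 circ [611.7 212.1] 37.8
post [511.9 223.1] [76.3 76.3] 83.3 circ [511.8 222.9] 52.8
box [600.7 112.7] [66.1 66.7] 83.6 circ [600.5 112.6] 45.2
trough [501.4 124. ] [50.8 84.7] 83.6 circ [501.1 123.9] 47.9
```

Sizes and the 100 mm pitch check out. The tray is turned -6.4° and the valve's long axis lies at 75°. Next is a planner that converts a target into tool-axis shares.

```bash
cat > p.py <<'E'
import sys
from plant import *
from h import *
# args: x y z (mm) heading of tool y (deg, mod 180) -> shares
def plan(x,y,z,h=None):
    s=state(); r=R.from_rotvec(s["tcp_rot"]); M=r.as_matrix()
    hd=np.degrees(np.arctan2(M[1,1],M[0,1]))
    d=M.T@(np.array([x,y,z])/1000-s["position"])
    print("t%.2f pos"%s["clock"],np.round(s["position"]*1000,1),"yhead %.1f"%hd,"tilt %.2f"%np.degrees(np.arccos(-M[2,2])),"q7 %.2f"%s["qpos"][6],"gap %.1f grip %.1f"%(s["finger_gap"]*1000,s["grip_force"]),"F",np.round(s["contact_force"],1))
    print("shares tool xyz",np.round(d/.25,3),"rows>=%.1f"%(np.linalg.norm(d)/.0417))
    if h is not None:
        t=(h-hd+90)%180-90; print("turn z share total %.2f (other way %.2f)"%(-np.radians(t)/.12, -np.radians(t-np.sign(t)*180)/.12))
if __name__=="__main__": plan(*map(float,sys.argv[1:]))
E
python3 p.py 454 -62 150 -76
```

```text
t0.25 pos [ 199.3 -644.6  222.1] yhead -72.8 tilt 0.05 q7 -0.08 gap 87.2 grip 0.0 F [-0.   0.2 -0.2]
shares tool xyz [ 1.662 -1.926  0.29 ] rows>=15.3
turn z share total 0.46 (other way -25.72)
```

```bash
python3 -m pendant '[[[0.5,0.1,-0.107,0.016,0,0,0],[0.5,0.1,-0.107,0.016,0,0,0],[0.5,0.1,-0.107,0.016,0,0,0],[0.5,0.1,-0.107,0.016,0,0,0],[0.5,0.1,-0.107,0.016,0,0,0],[0.5,0.1,-0.107,0.016,0,0,0],[0.5,0.1,-0.107,0.016,0,0,0],[0.5,0.1,-0.107,0.016,0,0,0],[0.5,0.1,-0.107,0.016,0,0,0],[0.5,0.1,-0.107,0.016,0,0,0],[0.5,0.1,-0.107,0.016,0,0,0],[0.5,0.1,-0.107,0.016,0,0,0]]]' 30; python3 p.py 454 -62 150
```

```text
clock: 1.25
position: [0.3916, -0.248, 0.1746]
tcp_rot: [3.106, 0.469, 0.001]
contact_force: [-0.0, -0.4, 0.2]
finger_gap: 0.0436
grip_force: 0.0
t1.25 pos [ 391.6 -248.   174.6] yhead -72.8 tilt 0.04 q7 -0.86 gap 43.6 grip 0.0 F [-0.  -0.4  0.2]
shares tool xyz [ 0.458 -0.637  0.098] rows>=4.7
```

```bash
python3 -m pendant '[[[0.5,0.077,-0.106,0.016,0,0,0],[0.5,0.077,-0.106,0.016,0,0,0],[0.5,0.077,-0.106,0.016,0,0,0],[0.5,0.076,-0.106,0.016,0,0,0],[0.5,0.076,-0.106,0.016,0,0,0],[0.5,0.075,-0.106,0.016,0,0,0],[0.5,0,0,0,0,0,0]]]'; python3 p.py 454 -62 17
python3 - <<'E'
from plant import *
from h import *
c=read_camera("wrist"); im=c["image"].copy()
for P in [(454,-62,10),(454,-62,44),(471,-160.5,18)]:
    u=project(c,np.array(P)/1000.)[0]; print(P,u.round(1)); cv2.circle(im,tuple(int(t) for t in u.round()),2,(0,0,255),-1)
cv2.imwrite("pics/w1.png",im)
E
```

```text
clock: 1.83
position: [0.4552, -0.0572, 0.1506]
tcp_rot: [-3.101, -0.484, -0.003]
contact_force: [0.3, 1.0, 0.9]
finger_gap: 0.0435
grip_force: 0.0
t1.83 pos [455.2 -57.2 150.6] yhead -72.2 tilt 0.21 q7 -1.34 gap 43.5 grip 0.0 F [0.3 1.  0.9]
shares tool xyz [-0.012  0.018  0.534] rows>=3.2
(454, -62, 10) [259.7 182.5]
(454, -62, 44) [260.1 191.5]
(471, -160.5, 18) [354.7 197.3]
```

View pics/w1.png

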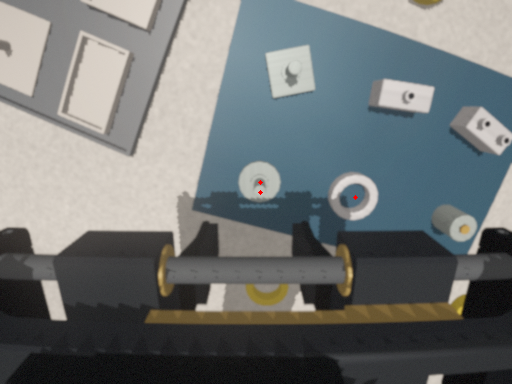

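The wrist view shows the flange at (260,182) and the ring at (353,195), both within about 1 mm of my estimates. Descending.

```bash
python3 p.py 454 -62 17; python3 -m pendant '[[[0.5,0,0,0,0,0,0]]]'; python3 p.py 454 -62 17
```

```text
t1.88 pos [454.3 -60.5 150.5] yhead -72.4 tilt 0.07 q7 -1.34 gap 43.9 grip 0.0 F [ 0.1 -0.4 -0.2]
shares tool xyz [-0.003  0.006  0.534] rows>=3.2
clock: 1.97
position: [0.4536, -0.0638, 0.1505]
tcp_rot: [3.106, 0.471, -0.001]
contact_force: [-0.4, -0.3, -0.3]
finger_gap: 0.0436
grip_force: 0.0
t1.97 pos [453.6 -63.8 150.5] yhead -72.7 tilt 0.03 q7 -1.34 gap 43.6 grip 0.0 F [-0.4 -0.3 -0.3]
shares tool xyz [ 0.004 -0.007  0.534] rows>=3.2
```

```bash
python3 -m pendant '[[[0.5,0,0,0.13,0,0,0],[0.5,0,0,0.13,0,0,0],[0.5,0,0,0.13,0,0,0],[0.5,0,0,0.09,0,0,0],[0.5,0,0,0.05,0,0,0],[0.5,0,0,0,0,0,0],[0.5,0,0,0,0,0,0],[0,0,0,0,0,0,0],[0,0,0,0,0,0,0],[0,0,0,0,0,0,0],[0,0,0,0,0,0,0],[0,0,0,0,0,0,0]]]' 30; python3 p.py 612 212 80
```

```text
clock: 2.97
position: [0.454, -0.064, 0.0186]
tcp_rot: [3.106, 0.469, 0.002]
contact_force: [0.2, -0.7, -0.3]
finger_gap: 0.0181
grip_force: 0.0
t2.97 pos [454.  -64.   18.6] yhead -72.8 tilt 0.08 q7 -1.49 gap 18.1 grip 0.0 F [ 0.2 -0.7 -0.3]
shares tool xyz [ 0.93  -0.868 -0.245] rows>=7.8
```

```bash
python3 -m pendant '[[[0,0,0,0,0,0,0],[0,0,0,0,0,0,0],[0,0,0,0,0,0,0],[0,0,0,-0.04,0,0,0],[0,0,0,-0.08,0,0,0],[0,0,0,-0.12,0,0,0],[0,0,0,0,0,0,0]]]' 30; python3 p.py 611 212 80
```

```text
clock: 3.55
position: [0.4568, -0.064, 0.0823]
tcp_rot: [3.104, 0.469, 0.013]
contact_force: [0.4, 0.4, -0.4]
finger_gap: 0.011
grip_force: 30.0
t3.55 pos [456.8 -64.   82.3] yhead -72.8 tilt 0.48 q7 -1.42 gap 11.0 grip 30.0 F [ 0.4  0.4 -0.4]
shares tool xyz [ 0.915 -0.873  0.013] rows>=7.6
```

```bash
python3 -m pendant '[[[0,0.05,-0.046,0,0,0,0],[0,0.1,-0.096,0,0,0,0],[0,0.1,-0.096,0,0,0,0],[0,0.1,-0.096,0,0,0,0],[0,0.1,-0.096,0,0,0,0],[0,0.1,-0.096,0,0,0,0],[0,0.1,-0.096,0,0,0,0],[0,0.1,-0.096,0,0,0,0],[0,0.1,-0.096,0,0,0,0],[0,0.07,-0.055,0,0,0,0],[0,0,0,0,0,0,0],[0,0,0,0,0,0,0]]]'; python3 p.py 611 212 24
python3 -m pendant '[[[0,0,0,0,0,0,0],[0,0,0,0,0,0,0]]]' >/dev/null;python3 p.py 611 212 24
python3 - <<'E'
from plant import *
from h import *
for n in("wrist","top"):
    c=read_camera(n); im=c["image"]
    if n=="top": im=im[120:250,100:300]
    cv2.imwrite(f"pics/{n}2.png",cv2.resize(im,None,fx=1.5 if n=="wrist" else 4,fy=1.5 if n=="wrist" else 4,interpolation=cv2.INTER_CUBIC))
E
```

```text
clock: 4.55
position: [0.6089, 0.2128, 0.0774]
tcp_rot: [-3.106, -0.473, 0.002]
contact_force: [-0.0, -0.1, -1.4]
finger_gap: 0.0111
grip_force: 30.0
t4.55 pos [608.9 212.8  77.4] yhead -72.7 tilt 0.06 q7 -1.89 gap 11.1 grip 30.0 F [-0.  -0.1 -1.4]
shares tool xyz [0.007 0.006 0.214] rows>=1.3
t4.72 pos [608.7 209.6  77.6] yhead -72.9 tilt 0.12 q7 -1.89 gap 11.1 grip 30.0 F [ 0.1 -0.6 -1.6]
shares tool xyz [ 0.012 -0.007  0.215] rows>=1.3
```

View pics/wrist2.png

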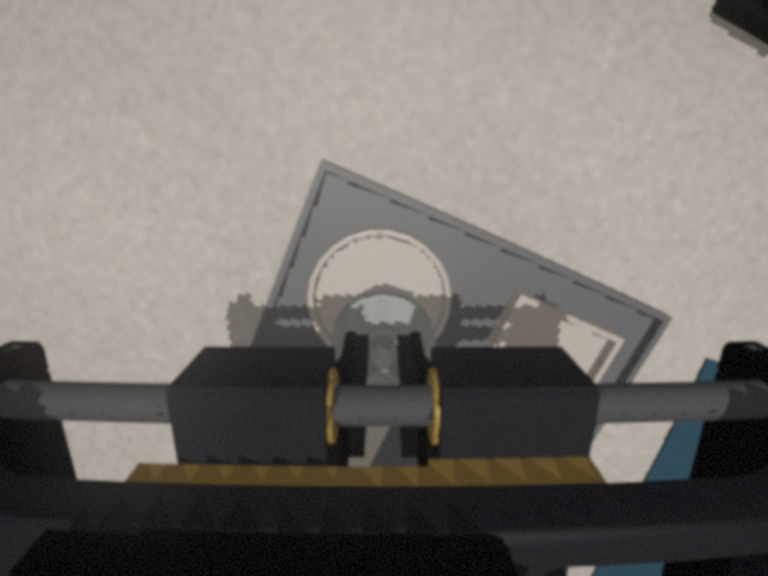

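The spindle hangs upright over the cup, with the flange at (383,320) and the cup at (380,295). Lowering in stages.

```bash
python3 -m pendant '[[[0,0.008,0,0.07,0,0,0],[0,0,0,0.08,0,0,0],[0,0,0,0.04,0,0,0],[0,0,0,0.015,0,0,0],[0,0,0,0.005,0,0,0],[0,0,0,0,0,0,0],[0,0,0,0,0,0,0],[0,0,0,0.004,0,0,0],[0,0,0,0,0,0,0]]]'; python3 p.py 611 212 22
```

```text
clock: 5.57
position: [0.6116, 0.2124, 0.0253]
tcp_rot: [-3.106, -0.469, -0.002]
contact_force: [0.2, -0.6, -0.3]
finger_gap: 0.0111
grip_force: 30.0
t5.57 pos [611.6 212.4  25.3] yhead -72.8 tilt 0.07 q7 -1.92 gap 11.1 grip 30.0 F [ 0.2 -0.6 -0.3]
shares tool xyz [-0.003  0.001  0.013] rows>=0.1
```

```bash
python3 -m pendant '[[[0,0,0,0.004,0,0,0],[0,0,0,0,0,0,0]]]'; python3 -m pendant '[[[0,0,0,0.004,0,0,0],[0,0,0,0,0,0,0]]]'
```

```text
clock: 5.73
position: [0.6112, 0.2122, 0.0237]
tcp_rot: [3.106, 0.469, 0.0]
contact_force: [-0.2, -0.3, -2.0]
finger_gap: 0.011
grip_force: 30.0
clock: 5.9
position: [0.6112, 0.2122, 0.0235]
tcp_rot: [3.106, 0.469, 0.0]
contact_force: [-2.4, -1.5, 4.7]
finger_gap: 0.011
grip_force: 30.0
```

Contact at +4.7 N. Releasing, rising, and heading for the ring.

```bash
python3 -m pendant '[[[0.35,0,0,0,0,0,0],[0.35,0,0,0,0,0,0],[0.35,0,0,0,0,0,0],[0.35,0,0,0,0,0,0],[0.35,0,0,-0.06,0,0,0],[0.35,0,0,-0.12,0,0,0],[0.35,0,0,-0.14,0,0,0],[0.35,0,0,0,0,0,0]]]'; python3 p.py 471 -160.5 100
```

```text
clock: 6.57
position: [0.6152, 0.2145, 0.1093]
tcp_rot: [-3.103, -0.469, -0.019]
contact_force: [1.3, 0.7, 0.2]
finger_gap: 0.0303
grip_force: 0.0
t6.57 pos [615.2 214.5 109.3] yhead -72.8 tilt 0.70 q7 -1.88 gap 30.3 grip 0.0 F [1.3 0.7 0.2]
shares tool xyz [-0.994  1.263  0.024] rows>=9.6
```

```bash
python3 -m pendant '[[[0.72,-0.045,0.058,0,0,0,0],[0.72,-0.095,0.12,0,0,0,0],[0.72,-0.095,0.12,0,0,0,0],[0.72,-0.095,0.12,0,0,0,0],[0.72,-0.095,0.12,0,0,0,0],[0.72,-0.095,0.12,0,0,0,0],[0.72,-0.095,0.12,0,0,0,0],[0.72,-0.095,0.12,0,0,0,0],[0.72,-0.095,0.12,0,0,0,0],[0.72,-0.095,0.12,0,0,0,0],[0.72,-0.075,0.12,0,0,0,0],[0.72,0,0,0,0,0,0]]]' >/dev/null; python3 -m pendant '[[[0.72,0,0,0,0,0,0],[0.72,0,0,0,0,0,0],[0.72,0,0,0,0,0,0]]]' ; python3 p.py 471 -160.5 6
python3 - <<'E'
from plant import *
from h import *
c=read_camera("wrist"); im=c["image"].copy()
for P in [(471,-160.5,18),(480,-275.5,38),(578.4,-260.5,30)]:
    u=project(c,np.array(P)/1000.)[0]; cv2.circle(im,tuple(int(t) for t in u.round()),2,(0,0,255),-1)
cv2.imwrite("pics/w3.png",im)
c=read_camera("top"); cv2.imwrite("pics/t3.png",cv2.resize(c["image"][120:240,110:230],None,fx=4,fy=4))
E
```

```text
clock: 7.82
position: [0.4718, -0.1587, 0.1026]
tcp_rot: [-3.105, -0.473, -0.001]
contact_force: [-0.1, 0.7, -0.5]
finger_gap: 0.0626
grip_force: 0.0
t7.82 pos [ 471.8 -158.7  102.6] yhead -72.7 tilt 0.05 q7 -1.20 gap 62.6 grip 0.0 F [-0.1  0.7 -0.5]
shares tool xyz [-0.006  0.006  0.386] rows>=2.3
```

View pics/w3.png

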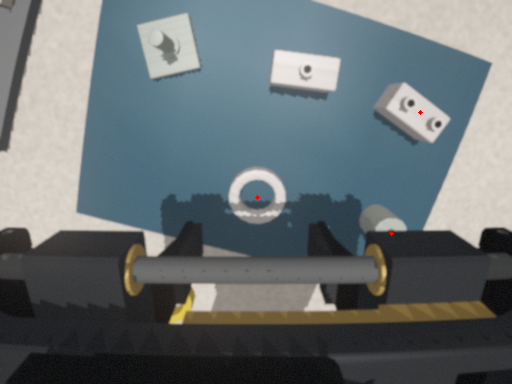

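View pics/t3.png

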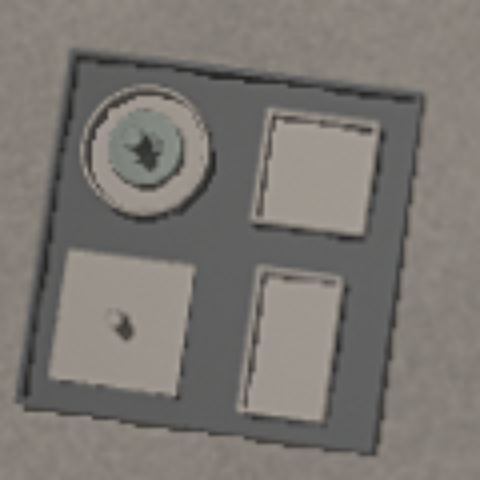

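The top crop shows the spindle centred and flat in the cup at (146,147). The wrist view puts the ring at (258,194), within 2 mm of the prediction. Gripping the ring.

```bash
python3 -m pendant '[[[0.72,0,0,0.08,0,0,0],[0.72,0,0,0.12,0,0,0],[0.72,0,0,0.1,0,0,0],[0.72,0,0,0.06,0,0,0],[0.72,0,0,0.02,0,0,0],[0.72,0,0,0.005,0,0,0],[0.72,0,0,0,0,0,0],[0.72,0,0,0,0,0,0],[0.3,0,0,0,0,0,0],[0.3,0,0,0,0,0,0],[0.3,0,0,0,0,0,0],[0.3,0,0,0,0,0,0]]]' 25; python3 -m pendant '[[[0.3,0,0,0,0,0,0],[0.3,0,0,0,0,0,0],[0.3,0,0,0,0,0,0]]]'
```

```text
clock: 8.92
position: [0.4717, -0.1605, 0.0071]
tcp_rot: [3.106, 0.469, 0.002]
contact_force: [-0.5, 0.6, 4.1]
finger_gap: 0.0492
grip_force: 25.0
clock: 9.17
position: [0.4717, -0.1605, 0.007]
tcp_rot: [3.106, 0.469, 0.002]
contact_force: [-0.8, -0.1, 5.9]
finger_gap: 0.0493
grip_force: 25.0
```

```bash
python3 -m pendant '[[[0.3,0,0,-0.03,0,0,0],[0.3,0,0,-0.08,0,0,0],[0.3,0,0,-0.11,0,0,0],[0.3,0.02,-0.047,-0.06,0,0,0],[0.3,0.05,-0.11,0,0,0,0],[0.3,0.05,-0.12,0,0,0,0],[0.3,0.05,-0.12,0,0,0,0],[0.3,0.05,-0.12,0,0,0,0],[0.3,0.05,-0.12,0,0,0,0],[0.3,0.05,-0.12,0,0,0,0],[0.3,0.05,-0.12,0,0,0,0],[0.3,0.05,-0.12,0,0,0,0]]]' >/dev/null
python3 -m pendant '[[[0.3,0.05,-0.12,0,0,0,0],[0.3,0.05,-0.12,0,0,0,0],[0.3,0.05,-0.11,0,0,0,0],[0.3,0.04,-0.09,0,0,0,0],[0.3,0.03,-0.05,0,0,0,0],[0.3,0,0,0,0,0,0],[0.3,0,0,0,0,0,0],[0.3,0,0,0,0,0,0],[0.3,0,0,0,0,0,0]]]'; python3 p.py 512 223 12
python3 - <<'E'
from plant import *
from h import *
c=read_camera("wrist"); im=c["image"]
cv2.imwrite("pics/w4.png",im)
E
```

```text
clock: 10.92
position: [0.5143, 0.2397, 0.076]
tcp_rot: [3.105, 0.465, -0.001]
contact_force: [0.3, 0.0, -1.5]
finger_gap: 0.0494
grip_force: 25.0
t10.92 pos [514.3 239.7  76. ] yhead -73.0 tilt 0.11 q7 -2.02 gap 49.4 grip 25.0 F [ 0.3  0.  -1.5]
shares tool xyz [-0.028  0.061  0.256] rows>=1.6
```

View pics/w4.png

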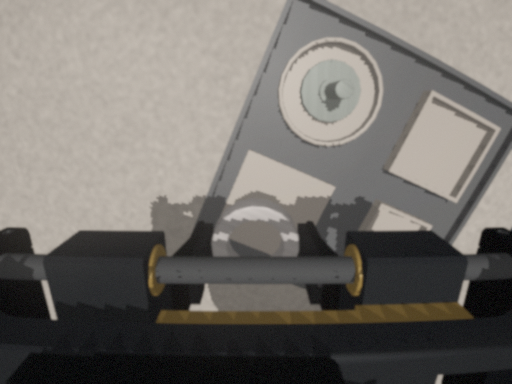

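The ring is held at (255,215). My rows overshot by 16 mm, so I'll shift back and then lower.

```bash
python3 -m pendant '[[[0.3,-0.014,0.03,0,0,0,0],[0.3,-0.014,0.031,0,0,0,0],[0.3,0,0,0,0,0,0],[0.3,0,0,0,0,0,0],[0.3,0,0,0,0,0,0]]]';python3 p.py 512 223 12
```

```text
clock: 11.38
position: [0.5122, 0.2252, 0.0764]
tcp_rot: [-3.106, -0.468, -0.0]
contact_force: [-0.5, -0.6, 0.3]
finger_gap: 0.0496
grip_force: 25.0
t11.38 pos [512.2 225.2  76.4] yhead -72.9 tilt 0.02 q7 -2.00 gap 49.6 grip 25.0 F [-0.5 -0.6  0.3]
shares tool xyz [-0.003  0.008  0.258] rows>=1.5
```

```bash
python3 -m pendant '[[[0.3,0,0.005,0.08,0,0,0],[0.3,0,0,0.09,0,0,0],[0.3,0,0,0.05,0,0,0],[0.3,0,0,0.02,0,0,0],[0.3,0,0,0.005,0,0,0],[0.3,0,0,0,0,0,0],[0.3,0,0,0,0,0,0]]]';python3 -m pendant '[[[0.3,0,0,0.004,0,0,0],[0.3,0,0,0.004,0,0,0],[0.3,0,0,0,0,0,0]]]';python3 -m pendant '[[[0.3,0,0,0.004,0,0,0],[0.3,0,0,0,0,0,0]]]'
```

```text
clock: 11.97
position: [0.513, 0.2249, 0.0159]
tcp_rot: [-3.106, -0.469, -0.002]
contact_force: [-0.4, 0.9, -1.0]
finger_gap: 0.0496
grip_force: 25.0
clock: 12.22
position: [0.5126, 0.2244, 0.0134]
tcp_rot: [-3.106, -0.469, -0.001]
contact_force: [0.7, -0.2, -0.6]
finger_gap: 0.0493
grip_force: 25.0
clock: 12.38
position: [0.5125, 0.2243, 0.0121]
tcp_rot: [3.106, 0.469, 0.0]
contact_force: [0.3, -0.2, -1.0]
finger_gap: 0.0496
grip_force: 25.0
```

```bash
python3 -m pendant '[[[0.3,0,0,0.003,0,0,0],[0.3,0,0,0,0,0,0]]]';python3 -m pendant '[[[0.3,0,0,0.003,0,0,0],[0.3,0,0,0,0,0,0]]]'
```

```text
clock: 12.55
position: [0.5125, 0.2243, 0.012]
tcp_rot: [3.106, 0.469, 0.0]
contact_force: [-1.0, -0.9, 5.4]
finger_gap: 0.0493
grip_force: 25.0
clock: 12.72
position: [0.5125, 0.2243, 0.012]
tcp_rot: [3.105, 0.469, 0.0]
contact_force: [-2.8, -0.8, 10.8]
finger_gap: 0.0492
grip_force: 25.0
```

```bash
python3 -m pendant '[[[0.68,0,0,0,0,0,0],[0.68,0,0,0,0,0,0],[0.68,0,0,0,0,0,0],[0.68,0,0,-0.05,0,0,0],[0.68,0,0,-0.11,0,0,0],[0.6,0,0,-0.13,0,0,0],[0.6,-0.02,0.053,-0.07,0,0,0],[0.6,-0.045,0.118,0,0,0,0],[0.6,-0.045,0.118,0,0,0,0],[0.6,-0.045,0.118,0,0,0,0],[0.6,-0.045,0.118,0,0,0,0],[0.6,-0.045,0.118,0,0,0,0]]]' >/dev/null
python3 -m pendant '[[[0.6,-0.045,0.118,0,0,0,0],[0.6,-0.045,0.118,0,0,0,0],[0.6,-0.045,0.118,0,0,0,0],[0.6,-0.045,0.118,0,0,0,0],[0.6,-0.045,0.118,0,0,0,0],[0.6,-0.045,0.118,0,0,0,0],[0.6,-0.045,0.118,0,0,0,0],[0.6,-0.045,0.118,0,0,0,0],[0.6,-0.02,0.053,0,0,0,0],[0.6,0,0,0,0,0,0],[0.6,0,0,0,0,0,0]]]' >/dev/null; python3 p.py 480 -275 100
python3 - <<'E'
from plant import *
from h import *
c=read_camera("wrist"); cv2.imwrite("raw.png",c["image"])
c=read_camera("top"); cv2.imwrite("pics/t5.png",cv2.resize(c["image"][120:240,110:230],None,fx=4,fy=4))
E
```

```text
t14.63 pos [ 484.1 -213.9  101. ] yhead -72.9 tilt 0.03 q7 -1.10 gap 52.2 grip 0.0 F [ 0.6  0.8 -0.7]
shares tool xyz [-0.088  0.229  0.004] rows>=1.5
```

View pics/t5.png

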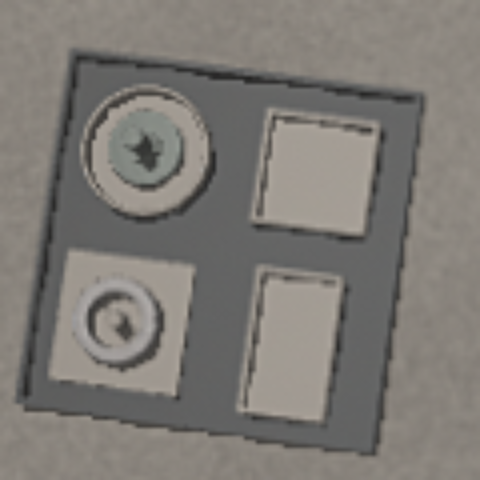

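The ring sits over the pin at (117,320), flat on the plate. Next is the motor.

```bash
python3 -m pendant '[[[0.6,-0.044,0.115,0,0,0,0],[0.6,-0.044,0.114,0,0,0,0],[0.6,0,0,0,0,0,0],[0.6,0,0,0,0,0,0],[0.6,0,0,0,0,0,0],[0.6,0,0,0,0,0,0]]]' >/dev/null; python3 p.py 480 -275 17
python3 - <<'E'
from plant import *
from h import *
c=read_camera("wrist"); im=c["image"].copy()
for P in [(480,-275,38),(578.4,-260.5,30)]:
    u=project(c,np.array(P)/1000.)[0]; cv2.circle(im,tuple(int(t) for t in u.round()),2,(0,0,255),-1)
cv2.imwrite("pics/w6.png",im)
E
```

```text
t15.23 pos [ 480.6 -272.4  100.6] yhead -72.6 tilt 0.06 q7 -0.98 gap 52.0 grip 0.0 F [-0.1  0.6  0.5]
shares tool xyz [-0.006  0.009  0.335] rows>=2.0
```

View pics/w6.png

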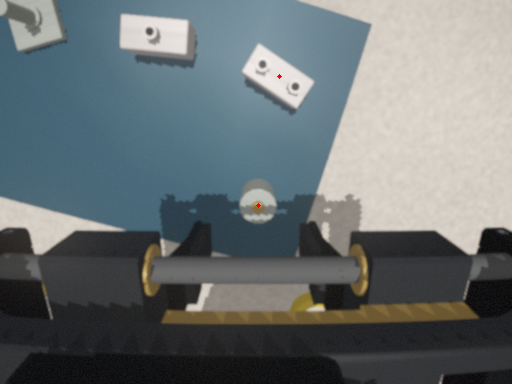

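The red mark falls on the motor's top boss at (258,206). Descending.

```bash
python3 -m pendant '[[[0.6,0,0.004,0.08,0,0,0],[0.6,0,0,0.11,0,0,0],[0.6,0,0,0.09,0,0,0],[0.6,0,0,0.04,0,0,0],[0.6,0,0,0.015,0,0,0],[0.6,0,0,0,0,0,0],[0.6,0,0,0,0,0,0],[0,0,0,0,0,0,0],[0,0,0,0,0,0,0],[0,0,0,0,0,0,0],[0,0,0,0,0,0,0],[0,0,0,0,0,0,0]]]' 30 >/dev/null; python3 -m pendant '[[[0,0,0,0,0,0,0],[0,0,0,0,0,0,0],[0,0,0,0,0,0,0]]]'; python3 p.py 600.5 112.5 80
```

```text
clock: 16.53
position: [0.4806, -0.2757, 0.0173]
tcp_rot: [3.106, 0.469, 0.0]
contact_force: [-1.0, 0.4, 5.2]
finger_gap: 0.0293
grip_force: 30.0
t16.53 pos [ 480.6 -275.7   17.3] yhead -72.8 tilt 0.03 q7 -1.03 gap 29.3 grip 30.0 F [-1.   0.4  5.2]
shares tool xyz [ 0.917 -1.342 -0.251] rows>=9.9
```

```bash
python3 -m pendant '[[[0,0,0,-0.03,0,0,0],[0,0,0,-0.08,0,0,0],[0,0,0,-0.09,0,0,0],[0,0,0,-0.05,0,0,0],[0,0.072,-0.105,0,0,0,0],[0,0.072,-0.105,0,0,0,0],[0,0.072,-0.105,0,0,0,0],[0,0.072,-0.105,0,0,0,0],[0,0.072,-0.105,0,0,0,0],[0,0.072,-0.105,0,0,0,0],[0,0.072,-0.105,0,0,0,0],[0,0.072,-0.105,0,0,0,0]]]' >/dev/null
python3 -m pendant '[[[0,0.072,-0.105,0,0,0,0],[0,0.072,-0.105,0,0,0,0],[0,0.072,-0.105,0,0,0,0],[0,0.072,-0.105,0,0,0,0],[0,0.053,-0.082,0,0,0,0],[0,0,0,0,0,0,0],[0,0,0,0,0,0,0],[0,0,0,0,0,0,0],[0,0,0,0,0,0,0],[0,0,0,0,0,0,0]]]' >/dev/null; python3 p.py 600.5 112.5 22
```

```text
t18.37 pos [600.2 110.6  79.2] yhead -73.0 tilt 0.07 q7 -1.72 gap 29.6 grip 30.0 F [-0.4 -0.4 -1.6]
shares tool xyz [ 0.004 -0.007  0.229] rows>=1.4
```

```bash
python3 -m pendant '[[[0,0.002,-0.004,0.07,0,0,0],[0,0,0,0.08,0,0,0],[0,0,0,0.045,0,0,0],[0,0,0,0.015,0,0,0],[0,0,0,0.004,0,0,0],[0,0,0,0,0,0,0],[0,0,0,0,0,0,0]]]';python3 -m pendant '[[[0,0,0,0.004,0,0,0],[0,0,0,0.004,0,0,0],[0,0,0,0,0,0,0]]]';python3 -m pendant '[[[0,0,0,0.004,0,0,0],[0,0,0,0,0,0,0]]]'
```

```text
clock: 18.95
position: [0.6012, 0.1137, 0.0267]
tcp_rot: [-3.106, -0.469, -0.003]
contact_force: [-0.3, -0.8, -0.8]
finger_gap: 0.0294
grip_force: 30.0
clock: 19.2
position: [0.6007, 0.1137, 0.0241]
tcp_rot: [3.106, 0.469, 0.001]
contact_force: [-0.8, -0.0, -1.4]
finger_gap: 0.0296
grip_force: 30.0
clock: 19.37
position: [0.6005, 0.1136, 0.0228]
tcp_rot: [3.106, 0.469, 0.0]
contact_force: [-0.4, 0.3, -2.1]
finger_gap: 0.0291
grip_force: 30.0
```

```bash
python3 -m pendant '[[[0,0,0,0.003,0,0,0],[0,0,0,0,0,0,0]]]';python3 -m pendant '[[[0,0,0,0.002,0,0,0],[0,0,0,0,0,0,0]]]'
```

```text
clock: 19.53
position: [0.6006, 0.1137, 0.0224]
tcp_rot: [3.106, 0.469, 0.0]
contact_force: [-0.6, -0.9, 1.7]
finger_gap: 0.0294
grip_force: 30.0
clock: 19.7
position: [0.6006, 0.1137, 0.0223]
tcp_rot: [3.106, 0.469, 0.0]
contact_force: [-1.7, -1.0, 5.6]
finger_gap: 0.0291
grip_force: 30.0
```

```bash
python3 -m pendant '[[[0.5,0,0,0,0,0,0],[0.5,0,0,0,0,0,0],[0.5,0,0,0,0,0,0],[0.5,0,0,-0.05,0,0,0],[0.5,0,0,-0.11,0,0,0],[0.5,0,0,-0.13,0,0,0],[0.5,0,0,-0.03,0,0,0],[0.6,-0.04,0.107,0,0,0,0],[0.6,-0.04,0.107,0,0,0,0],[0.6,-0.04,0.107,0,0,0,0],[0.6,-0.04,0.107,0,0,0,0],[0.6,-0.04,0.107,0,0,0,0]]]' >/dev/null
python3 -m pendant '[[[0.6,-0.04,0.107,0,0,0,0],[0.6,-0.04,0.107,0,0,0,0],[0.6,-0.04,0.107,0,0,0,0],[0.6,-0.04,0.107,0,0,0,0],[0.6,-0.04,0.107,0,0,0,0],[0.6,-0.04,0.107,0,0,0,0],[0.6,-0.04,0.107,0,0,0,0],[0.6,-0.047,0.12,0,0,0,0],[0.6,0,0,0,0,0,0]]]' >/dev/null
python3 -m pendant '[[[0.6,0,0,0,0,0,-0.9],[0.6,0,0,0,0,0,-0.9],[0.6,0,0,0,0,0,-0.9],[0.6,0,0,0,0,0,-0.9],[0.6,0,0,0,0,0,-0.9],[0.6,0,0,0,0,0,-0.9],[0.6,0,0,0,0,0,-0.9],[0.6,0,0,0,0,0,-0.9],[0.6,0,0,0,0,0,-0.9],[0.6,0,0,0,0,0,-0.29],[0.6,0,0,0,0,0,0],[0.6,0,0,0,0,0,0]]]' >/dev/null; python3 p.py 578.4 -260.4 100 -15.1
python3 - <<'E'
from plant import *
from h import *
c=read_camera("wrist"); im=c["image"].copy(); cv2.imwrite("raw.png",im)
for P in [(578.4,-260.4,30)]:
    u=project(c,np.array(P)/1000.)[0]; cv2.circle(im,tuple(int(t) for t in u.round()),2,(0,0,255),-1)
cv2.imwrite("pics/w7.png",im)
c=read_camera("top"); cv2.imwrite("pics/t7.png",cv2.resize(c["image"][120:240,110:230],None,fx=4,fy=4))
E
```

```text
t22.45 pos [ 578.3 -260.7  101.9] yhead -15.2 tilt 0.02 q7 -0.21 gap 52.2 grip 0.0 F [-0.6  1.1  0.3]
shares tool xyz [0.001 0.    0.007] rows>=0.0
turn z share total -0.02 (other way 26.16)
```

View pics/w7.png

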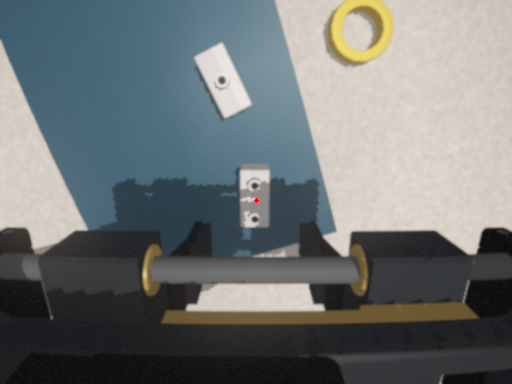

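View pics/t7.png

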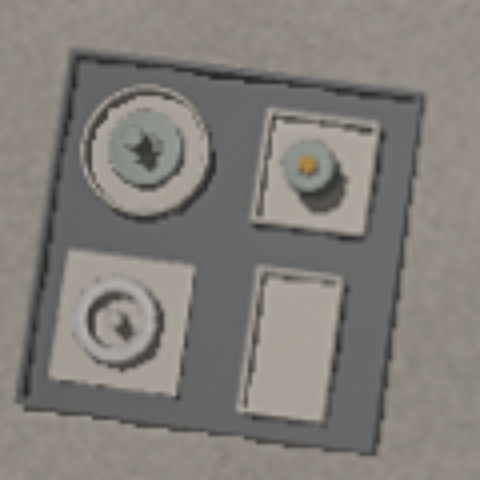

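The motor stands upright in the box at (308,166). The wrist view shows the two-port block square between the fingers at (255,200), ports at (255,185) and (255,219). The one-port block is at (222,80). Gripping the two-port block.

```bash
python3 -m pendant '[[[0.6,0,0,0.08,0,0,0],[0.6,0,0,0.11,0,0,0],[0.6,0,0,0.09,0,0,0],[0.6,0,0,0.05,0,0,0],[0.6,0,0,0.017,0,0,0],[0.6,0,0,0,0,0,0],[0.6,0,0,0,0,0,0],[0,0,0,0,0,0,0],[0,0,0,0,0,0,0],[0,0,0,0,0,0,0],[0,0,0,0,0,0,0],[0,0,0,0,0,0,0]]]' 30 >/dev/null; python3 -m pendant '[[[0,0,0,0,0,0,0],[0,0,0,0,0,0,0],[0,0,0,0,0,0,0],[0,0,0,0,0,0,0]]]'; python3 p.py 501.3 124 78 83.6
```

```text
clock: 23.88
position: [0.5784, -0.2608, 0.0151]
tcp_rot: [2.494, 1.909, -0.0]
contact_force: [-0.6, 0.4, 4.5]
finger_gap: 0.0235
grip_force: 30.0
t23.88 pos [ 578.4 -260.8   15.1] yhead -15.1 tilt 0.02 q7 -0.26 gap 23.5 grip 30.0 F [-0.6  0.4  4.5]
shares tool xyz [ 1.405 -0.699 -0.252] rows>=9.5
turn z share total 11.82 (other way -14.36)
```

```bash
python3 -m pendant '[[[0,0,0,-0.03,0,0,0],[0,0,0,-0.08,0,0,0],[0,0,0,-0.09,0,0,0],[0,0.04,-0.02,-0.05,0,0,0],[0,0.1,-0.05,0,0,0,0],[0,0.1,-0.05,0,0,0,0],[0,0.1,-0.05,0,0,0,0],[0,0.1,-0.05,0,0,0,0],[0,0.1,-0.05,0,0,0,0],[0,0.1,-0.05,0,0,0,0],[0,0.1,-0.05,0,0,0,0],[0,0.1,-0.05,0,0,0,0]]]' >/dev/null
python3 -m pendant '[[[0,0.1,-0.05,0,0,0,0],[0,0.1,-0.05,0,0,0,0],[0,0.1,-0.05,0,0,0,0],[0,0.1,-0.05,0,0,0,0],[0,0.1,-0.05,0,0,0,0],[0,0.065,-0.029,0,0,0,0],[0,0,0,0,0,0,0],[0,0,0,0,0,0,0]]]' >/dev/null
python3 -m pendant '[[[0,0,0,0,0,0,0.8],[0,0,0,0,0,0,0.8],[0,0,0,0,0,0,0.8],[0,0,0,0,0,0,0.8],[0,0,0,0,0,0,0.8],[0,0,0,0,0,0,0.8],[0,0,0,0,0,0,0.8],[0,0,0,0,0,0,0.8],[0,0,0,0,0,0,0.8],[0,0,0,0,0,0,0.8],[0,0,0,0,0,0,0.8],[0,0,0,0,0,0,0.8]]]' >/dev/null
python3 -m pendant '[[[0,0,0,0,0,0,0.8],[0,0,0,0,0,0,0.8],[0,0,0,0,0,0,0.62],[0,0,0,0,0,0,0],[0,0,0,0,0,0,0],[0,0,0,0,0,0,0]]]' >/dev/null; python3 p.py 501.3 124 20 83.6
```

```text
t27.05 pos [501.3 123.4  77.3] yhead -96.4 tilt 0.02 q7 -2.14 gap 23.9 grip 30.0 F [ 0.6 -0.2 -0.4]
shares tool xyz [-0.    -0.003  0.229] rows>=1.4
turn z share total 0.00 (other way -26.18)
```

```bash
python3 -m pendant '[[[0,0,0,0.07,0,0,0],[0,0,0,0.08,0,0,0],[0,0,0,0.045,0,0,0],[0,0,0,0.013,0,0,0],[0,0,0,0.004,0,0,0],[0,0,0,0,0,0,0],[0,0,0,0,0,0,0]]]';python3 -m pendant '[[[0,0,0,0.004,0,0,0],[0,0,0,0.004,0,0,0],[0,0,0,0,0,0,0]]]';python3 -m pendant '[[[0,0,0,0.004,0,0,0],[0,0,0,0,0,0,0]]]'
```

```text
clock: 27.63
position: [0.502, 0.1243, 0.025]
tcp_rot: [-3.136, 0.175, -0.002]
contact_force: [-0.1, 0.2, -1.5]
finger_gap: 0.0237
grip_force: 30.0
clock: 27.88
position: [0.5015, 0.1241, 0.0226]
tcp_rot: [-3.137, 0.175, -0.001]
contact_force: [-0.2, 0.3, -0.5]
finger_gap: 0.0239
grip_force: 30.0
clock: 28.05
position: [0.5013, 0.1241, 0.0213]
tcp_rot: [3.137, -0.175, 0.0]
contact_force: [-0.4, 1.2, -0.3]
finger_gap: 0.0238
grip_force: 30.0
```

```bash
python3 -m pendant '[[[0,0,0,0.004,0,0,0],[0,0,0,0,0,0,0]]]';python3 -m pendant '[[[0,0,0,0.002,0,0,0],[0,0,0,0,0,0,0]]]'
```

```text
clock: 28.22
position: [0.5012, 0.1241, 0.0201]
tcp_rot: [3.137, -0.176, -0.0]
contact_force: [0.3, -0.3, -0.4]
finger_gap: 0.0236
grip_force: 30.0
clock: 28.38
position: [0.5013, 0.1241, 0.0201]
tcp_rot: [3.136, -0.175, -0.0]
contact_force: [-0.6, -0.6, 3.8]
finger_gap: 0.0234
grip_force: 30.0
```

Contact. Releasing, lifting, and backing away to check.

```bash
python3 -m pendant '[[[0.42,0,0,0,0,0,0],[0.42,0,0,0,0,0,0],[0.42,0,0,0,0,0,0],[0.42,0,0,-0.05,0,0,0],[0.42,0,0,-0.11,0,0,0],[0.42,0,0,-0.15,0,0,0],[0.42,0,0,-0.15,0,0,0],[0.42,0,0,-0.1,0,0,0],[0.42,0,0,0,0,0,0]]]'
python3 -m pendant '[[[0.42,0,0.1,0,0,0,0],[0.42,0,0.15,0,0,0,0],[0.42,0,0.15,0,0,0,0],[0.42,0,0.15,0,0,0,0],[0.42,0,0.15,0,0,0,0],[0.42,0,0.15,0,0,0,0],[0.42,0,0.15,0,0,0,0],[0.42,0,0.15,0,0,0,0],[0.42,0,0.15,0,0,0,0],[0.42,0,0.1,0,0,0,0],[0.42,0,0,0,0,0,0],[0.42,0,0,0,0,0,0]]]'
python3 - <<'E'
from plant import *
from h import *
c=read_camera("top"); a=cv2.resize(c["image"][115:265,105:385],(800,428),interpolation=cv2.INTER_CUBIC); cv2.imwrite("pics/t9.png",a)
c=read_camera("side"); cv2.imwrite("pics/s9.png",cv2.resize(c["image"][110:325,180:350],None,fx=2.7,fy=2.7,interpolation=cv2.INTER_CUBIC))
E
```

```text
clock: 29.13
position: [0.505, 0.1254, 0.1654]
tcp_rot: [-3.133, 0.176, -0.017]
contact_force: [0.4, 0.4, 0.3]
finger_gap: 0.0362
grip_force: 0.0
clock: 30.13
position: [0.4614, -0.2251, 0.159]
tcp_rot: [-3.136, 0.181, 0.002]
contact_force: [0.9, 0.3, 0.3]
finger_gap: 0.0366
grip_force: 0.0
```

View pics/t9.png

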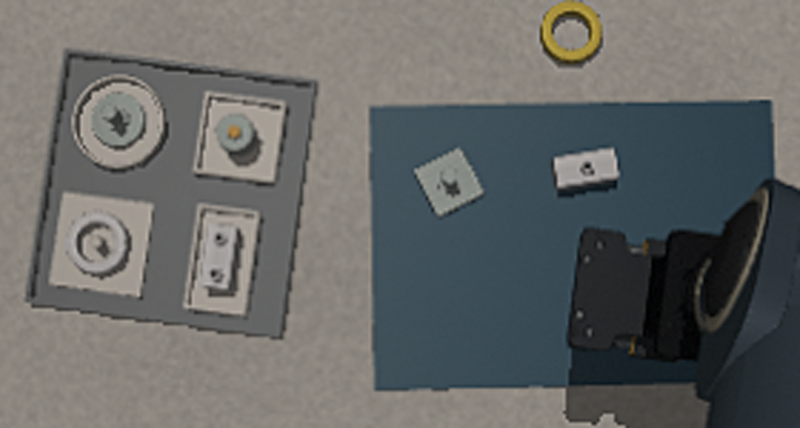

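View pics/s9.png

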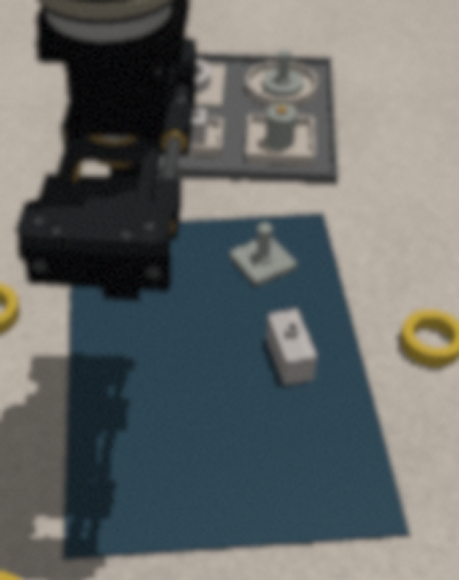

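The top view shows the spindle (118,120), motor (237,132), ring (99,243) and valve (219,257) each upright in its compartment. The square spindle (448,182) and one-port block (586,170) haven't moved. The arm is clear of everything, so I'm handing in.

```bash
python3 -m pendant '[[[0.42,0,0,0,0,0,0],[0.42,0,0,0,0,0,0],[0.42,0,0,0,0,0,0]]]' >/dev/null; python3 -c "
from plant import *
print(hand_in())"
```

```text
the job is handed in; nothing more can be done
None
```

All four wanted parts were set down upright in their own tray compartments, the two look-alikes were left standing where they were, and the job was handed in at about 30 s of the 99 s allowed.

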